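# Load caps into the feeder and hold its dial at the third click

### The job

Lift the red bar of the feeder's hinged tray so that all four blue caps slide off into the grey hopper, then lower the tray back down level without letting it drop. After that, grip the dial on the control box, turn it clockwise to the third click (the green mark) without going on to the fourth, and finish while still holding it there, because it springs back when released. Leave the pump bottle, the cup and the mouse where they stand.

Things in the scene. Friction and masses are not known exactly. Their poses are not given: they have to be found in the camera images.
- feeder: Fixed cap feeder, white base 200 x 320 mm. Origin on the bench under the middle of the tray's hinge line, which runs along its own x axis 85 mm above the bench. Grey open hopper on the +y side: inside x -70 to 70, y 0 to 140 mm, rim 75 mm high, +y back-stop to 120 mm. Aluminium tray on the -y side: 124 mm wide, y 0 to -135 mm, walls 22 mm on three sides, open to the hopper.
- tray (a joint): Tilt of the tray about its hinge line in rad: 0 level, resting on posts; grows as the bar is lifted; stop at 0.9. Not sprung: tray 0.3 kg, about 2 N at the bar; falls back if let go. Caps begin to slide at about 0.25 to 0.4 rad and are all off within a second or two at 0.7 or more.
- tray_bar (a point): Centre of the tray's red round grip bar, 14 mm thick, 110 mm long along the feeder's x axis. Tray level: 135 mm above the bench, 170 mm to the -y side of the hinge line, 50 mm above the tray floor, clear of the tray wall by 28 mm sideways and 21 mm in height. Lifts on a 177 mm circle about the hinge line and may turn between the fingers. Its frame tilts with the tray.
- hopper_in (a point): Middle of the hopper's inner floor, 16 mm above the bench, 70 mm to the feeder's +y side of the hinge line. The floor inside is 140 x 140 mm.
- cap1: Blue plastic screw cap with a white dot, a solid disc 28 mm in diameter and 18 mm high, about 12 g; starts flat on the tray. Origin at the centre of its underside.
- cap2: Blue plastic screw cap with a white dot, a solid disc 28 mm in diameter and 18 mm high, about 12 g; starts flat on the tray. Origin at the centre of its underside.
- cap3: Blue plastic screw cap with a white dot, a solid disc 28 mm in diameter and 18 mm high, about 12 g; starts flat on the tray. Origin at the centre of its underside.
- cap4: Blue plastic screw cap with a white dot, a solid disc 28 mm in diameter and 18 mm high, about 12 g; starts flat on the tray. Origin at the centre of its underside.
- control_box: Fixed white control box, 170 x 150 x 60 mm high, grey top. Origin under its centre on the bench. Round the dial on its top are six marks at 24 degree (0.419 rad) steps, the first on the box's own +x side, the others clockwise seen from above; the fourth mark, which is the third click, is green and wider, the others white.
- dial: Black dial on top of the box: flange 60 mm in diameter, its top 70 mm above the bench, with an upright grip bar 50 mm long, 14 mm thick, from 70 to 106 mm above the bench. x axis along the grip bar to the end with the white pointer stripe, z up the turning axis. Origin on the axis 62 mm above the bench.
- dial_grip (a point): Point on the dial's axis in the middle of the grip bar, 94 mm above the bench, the height at which to grip it; its x axis runs along the grip bar and turns with the dial.
- dial_turn (a joint): Turn of the dial in rad, clockwise seen from above: 0 at rest (pointer at the first mark); clicks at 0.419, 0.838, 1.257 (third, green), 1.676, 2.094; end stop 2.18. A spring of 0.065 to 0.085 N m drives it back to 0 when let go; the clicks add a ripple of 0.05 N m, hardest a quarter step past each mark (0.14 N m in all), easing off after half way.
- pump_bottle: White hand-sanitiser pump bottle with a purple label, 68 mm in diameter, 183 mm high, loose. Origin at the centre of its underside.
- cup: Specimen cup with an orange lid, 68 mm in diameter at the lid, 75 mm high, loose. Origin at the centre of its underside.
- mouse: Black computer mouse, 100 x 58 x 26 mm high, loose. Origin at the centre of its underside.
Things that resemble listed ones, but are neither listed nor needed, are in the scene too. Of the things that look like the control_box, the larger one is meant. What is shaped like the cap2 but pink is not meant.

How it is judged:
By the outcome, as a careful person would: the job done as asked, in the order asked, and still so for the second after the job is handed in, while the arm keeps its last pose, push and grip.
It also fails if it takes over 64 s, if anything falls off the work surface, if the arm or the gripper's body presses on something with over 40 N, if the wrist force passes 120 N, or if a joint passes its speed limit or range.

### The arm

A 6-joint arm with a two-finger parallel gripper is mounted at the origin on the work surface. World frame = base frame: x ahead of the robot, y to its left, z up, the work surface at z = 0. Lengths are in mm, angles in degrees, forces in N, time in s.
With the tool pointing down it reaches from about 275 to 825 mm from the base axis. Payload 4.9 kg.
Tool frame: the origin (TCP) lies on the centre line of the jaws, within the pads' length; the fingertips stand 14 mm ahead of it and the grasp point (between the pads) lies 5 mm behind it; z points along the fingers, y is the line along which they close (so a half turn about z gives the same grasp; the last joint's range is limited). The gripper opens to 85 mm and grips with 20 to 120 N. Pads are 22 mm wide; open, the fingers measure 114 mm over their backs; the gripper's body (76 mm by 85 mm) begins 54 mm behind the grasp point. The pads swing forward as they close: fully open they stand 13 mm farther back than shut.
Start: joints at [-75.642, 18.69, -11.035, 60.275, 0, 82.311], TCP at [206.469, -509.793, 245.281] pointing down, gripper open.
Joint ranges: [-152.03, 152.03], [-55.5, 102.48], [-74.3, 77.21], [-110.64, 120.58], [-84.22, 78.4], [-180, 180]. Speed limits (degrees/s): [147.25, 147.25, 180, 180, 180, 180].

### API

Orientations are given as [roll, pitch, yaw] about the fixed x, y, z axes, in that order (R = Rz(yaw) Ry(pitch) Rx(roll)).
In Python, from workcell import status, vision, bot gives the robot as it stands.
- The arm moves only by the tool apply_moves, never from a script. Its argument "steps" is one flat list of numbers, 7 for each row, row after row: the shift along the world's x, y, z in cm, then the turn, a rotation vector about the world's x, y, z in rad, then the closure in counts, from 0 (fully open) to 255 (shut). In form: [tx, ty, tz, ax, ay, az, jaw, tx, ty, tz, ax, ay, az, jaw, ...]. A call has 1 to 12 rows; each row is the pose to reach, as a shift and turn from the pose commanded when the call began; what a row does not reach only later rows make up. A row lasts 1/8 s, in which the tool goes at most 62.5 mm and 10.7 degrees, less where a joint would pass 70% of its speed; a pose out of reach is approached as far as the arm can. A call with a gripper value outside its range is refused whole. The fingers move at their own pace and stop on an object; "squeeze" is the grip in N (left out, the last holds). Time passes only in rows, so rows that repeat a pose let the fingers close. It gives the time, the measured TCP pose, the force, the opening and the grip force at its end, in the units of the state.
- status.read_state(): the state, without advancing time (a new reading comes with each control period).
- vision.snapshot(name): name is "scene" or "top"; returns a dict with "image" (420x560x3 uint8, blue, green, red), "intrinsics" (3x3 intrinsics, pixels), "cam_to_world" (4x4, takes a point from camera to world coordinates). Camera axes: x right, y down, z forward; pixel columns grow to the right and rows downward; lengths in mm; the calibration is good to about 2 mm. A picture is of the moment at which its call begins. There is no depth.
- bot.hand_in(): hands the job in; it is judged then, once.
The state is a dict: "clock": time; "qpos": joint angles; "joint_velocities": joint speeds; "joint_torque": joint torques, N m; "eef_pos": TCP position; "eef_rot": TCP orientation; "wrist_force": force on the tool from outside, world axes, zero at the start; "torque": the same for the moment, N m; "width": opening from 0.0 (shut) to 1.0 (fully open); "grasp_force": force on a finger pad.
Only numpy, scipy, OpenCV 4.12 (cv2) and the standard library are available. Lean on these libraries where they do the work, as an engineer would, in place of code of your own. Each camera call takes 0.05 s, during which the arm holds its last target. There are 200 camera calls.

## Working session

There is one attempt and no reset: what is moved stays moved. The work goes in short steps, Python scripts to look and compute and a tool call to move; the robot and the scene stay as the last step left them, time stands still between calls to the robot, and variables do not carry over. Pictures are saved under pics/ and viewed, at most 10 in all, crops included, and the job is handed in when it is done.

Besides the shell and the picture viewer there is one more tool, called after "Request:" as a command line: name --argument value ..., lists and objects as JSON in quotes. apply_moves: Moves the arm, as the interface text tells. Its arguments: {"type":"object","properties":{"steps":{"type":"array","items":{"type":"number"}},"squeeze":{"type":"number"}},"required":["steps"]}

```bash
mkdir -p pics; ls; python3 - <<'E'
from workcell import status, vision, bot
import cv2
print(status.read_state())
for n in("scene","top"):
    s=vision.snapshot(n); cv2.imwrite(f"pics/{n}0.png",s["image"]); print(s["intrinsics"],s["cam_to_world"])
E
```

```text
pics
{'clock': 0.0, 'qpos': array([-7.56415062e+01,  1.87324057e+01, -1.10934051e+01,  6.02748969e+01,
       -5.27915159e-04,  8.23125221e+01]), 'joint_velocities': array([-0.04131638,  0.05573272, -0.01334028,  0.01834868, -0.00514515,
        0.022152  ]), 'joint_torque': array([-1.16263654e-03, -4.43399584e+01,  2.62441832e+01,  1.55822304e-02,
       -2.42272881e-04,  3.97302500e-06]), 'eef_pos': array([ 206.32168228, -509.21581448,  244.49039822]), 'eef_rot': array([-1.79900127e+02, -1.29484383e-02,  2.20459608e+01]), 'wrist_force': array([1.21005945, 0.26886724, 0.81954902]), 'torque': array([ 0.01193977,  0.00700864, -0.03634478]), 'grasp_force': 0.0, 'width': 1.0007577915383747}
[[381.04392309   0.         278.30962683]
 [  0.         381.04392309 204.10170569]
 [  0.           0.           1.        ]] [[-8.09723524e-01  3.41749424e-01 -4.77027406e-01  9.23477711e+02]
 [ 5.86586252e-01  4.93913579e-01 -6.41845734e-01  5.14568012e+02]
 [ 1.62599034e-02 -7.99535307e-01 -6.00398957e-01  6.15956784e+02]
 [ 0.00000000e+00  0.00000000e+00  0.00000000e+00  1.00000000e+00]]
[[416.76895129   0.         272.12087569]
 [  0.         416.76895129 208.16537708]
 [  0.           0.           1.        ]] [[-1.32217145e-02 -9.96689704e-01  8.02173291e-02  4.33746722e+02]
 [-9.99184361e-01  1.62307228e-02  3.69753523e-02 -2.46385225e+01]
 [-3.81549382e-02 -7.96630232e-02 -9.96091363e-01  9.83618372e+02]
 [ 0.00000000e+00  0.00000000e+00  0.00000000e+00  1.00000000e+00]]
```

View pics/scene0.png

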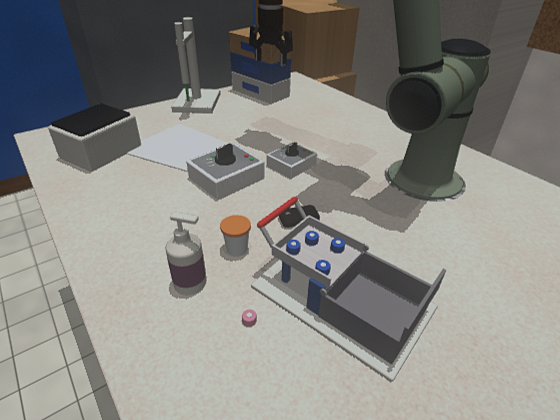

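View pics/top0.png

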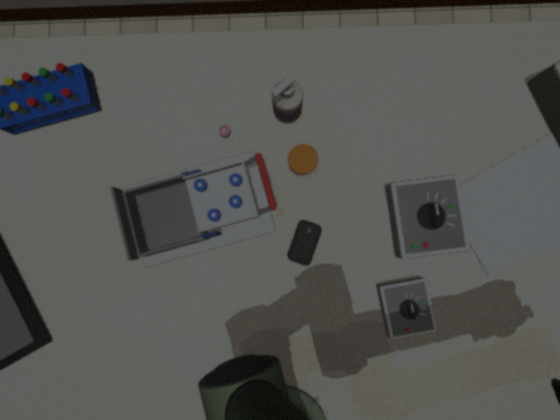

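The top view shows the feeder with its red bar at about (265,181). There are two control-box candidates: the larger at (428,215) and a smaller lookalike at (407,308). The larger one fits the description. The pink cap at (224,131) is a decoy. Next I'll measure and confirm the box in a crop.

```bash
cat > h.py <<'E'
import numpy as np, cv2
from workcell import status, vision, bot
def ray(s,p):
    d=np.linalg.inv(s["intrinsics"])@[p[0],p[1],1.]; T=s["cam_to_world"]; return T[:3,3],T[:3,:3]@d
def onz(s,p,z):
    o,d=ray(s,p); return o+d*(z-o[2])/d[2]
def tri(a,p,b,q):
    o,d=ray(a,p);e,f=ray(b,q); t=np.linalg.lstsq(np.c_[d,-f],e-o,rcond=None)[0]
    u,v=o+d*t[0],e+f*t[1]; return (u+v)/2,np.linalg.norm(u-v)
def blobs(m,amin=15):
    n,l,st,c=cv2.connectedComponentsWithStats(m.astype(np.uint8)); return [(i,st[i,4],c[i],l==i) for i in range(1,n) if st[i,4]>=amin]
def hsv(s): return cv2.cvtColor(s["image"],cv2.COLOR_BGR2HSV).astype(int)
def red(s):
    h=hsv(s); return ((h[...,0]<8)|(h[...,0]>172))&(h[...,1]>150)&(h[...,2]>60)
def blue(s):
    h=hsv(s); return (abs(h[...,0]-115)<12)&(h[...,1]>130)&(h[...,2]>50)
E
python3 - <<'E'
from h import *
t=vision.snapshot("top"); s=vision.snapshot("scene")
np.set_printoptions(precision=1,suppress=True)
for nm,S in(("top",t),("scene",s)):
    for i,a,c,m in blobs(red(S),25):
        r=cv2.minAreaRect(np.argwhere(m)[:,::-1].astype(np.float32)); 
        print(nm,"red",a,c,r,onz(S,c,135))
        if r[1][0]*r[1][1]>200: 
            b=cv2.boxPoints(r); print([onz(S,p,135) for p in b])
    for i,a,c,m in blobs(blue(S)): print(nm,"blue",a,c,onz(S,c,103))
top=cv2.resize(t["image"][165:350,360:490],None,fx=3,fy=3,interpolation=cv2.INTER_CUBIC)
sc=cv2.resize(s["image"][130:200,180:320],None,fx=3,fy=3,interpolation=cv2.INTER_CUBIC)
c=np.zeros((555,812,3),np.uint8); c[:,:390]=cv2.convertScaleAbs(top,alpha=1.6); c[:210,392:812]=sc
cv2.imwrite("pics/crop1.png",c[:,:800])
E
```

```text
top red 40 [59.8 66.9] ((60.0, 67.0), (6.0, 6.0), 90.0) [813.3 458.4 135. ]
top red 43 [25.5 76.2] ((25.5, 76.00000762939453), (6.363960266113281, 6.363961219787598), 45.0) [794.9 532.9 135. ]
top red 42 [65.6 91.9] ((65.5, 92.0), (6.363960266113281, 6.363960266113281), 45.0) [757.9 444.1 135. ]
top red 43 [ 31.  101.4] ((31.0, 101.50001525878906), (6.363961219787598, 6.363960266113281), 45.0) [739.1 518.9 135. ]
top red 266 [265.5 181.1] ((265.4604797363281, 181.0109405517578), (56.57776641845703, 5.1061482429504395), 74.53878784179688) [558.1  19.7 135. ]
[array([614.2,  39.9, 135. ]), array([616.8,  29.6, 135. ]), array([503.1,   0. , 135. ]), array([500.5,  10.1, 135. ])]
top blue 3148 [46.5 99.1] [754.9 504.5 103. ]
top blue 69 [235.3 179.3] [567.8  86.  103. ]
top blue 68 [200.1 184.9] [557.3 161.9 103. ]
top blue 68 [235.3 201.1] [521.   86.5 103. ]
top blue 71 [213.8 214.8] [492.6 132.5 103. ]
top blue 23 [208.4 234. ] [451.9 144.2 103. ]
scene red 212 [276.5 211.7] ((276.8053894042969, 211.73243713378906), (4.925937652587891, 47.20077896118164), 53.97262954711914) [559.6  19.3 135. ]
[array([614.5,  27.5, 135. ]), array([495.1,  -3.8, 135. ]), array([499. ,  11.3, 135. ]), array([616.5,  40.8, 135. ])]
scene blue 10287 [33.9 74.2] [  811.1 -1284.7   103. ]
scene blue 62 [254.   11.6] [ -629.8 -1897.6   103. ]
scene blue 78 [246.6  46.5] [ -119.  -1178.6   103. ]
scene blue 53 [246.3  66.1] [  47.6 -915.3  103. ]
scene blue 69 [311.6 235.3] [522.3  89.9 103. ]
scene blue 75 [337.6 242.5] [493.6 136.  103. ]
scene blue 76 [293.  244.2] [569.4  89.2 103. ]
scene blue 97 [322.6 265.5] [559.6 166.2 103. ]
scene blue 34 [316.8 283. ] [595.9 192.2 103. ]
```

View pics/crop1.png

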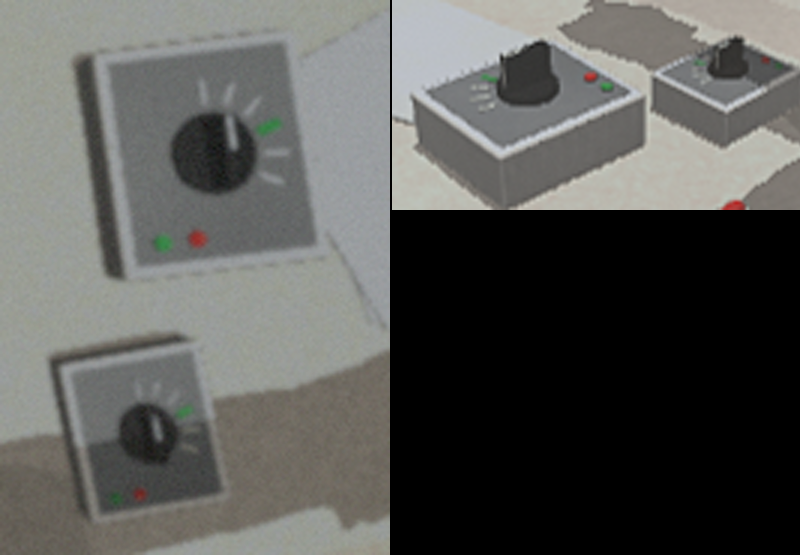

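The crop confirms it. The larger box's dial is at top (431,216), with its green mark at about crop (268,127). The small box is the lookalike. The bar is at about (559, 19.5, 135) and the feeder yaw is about 14.5°. I'll move to above the bar.

Request:
apply_moves --steps '[3,4.5,0,0,0,-0.02,0,6,9,0,0,0,-0.04,0,9,13.5,0,0,0,-0.05,0,12,18,0,0,0,-0.06,0,15,22.5,0,0,0,-0.07,0,18,27,0,0,0,-0.08,0,21,31.5,0,0,0,-0.09,0,24,36,0,0,0,-0.1,0,27,40.5,0,0,0,-0.11,0,30,45,0,0,0,-0.12,0,33,49.5,-2,0,0,-0.13,0,35.2,52.9,-4.5,0,0,-0.13,0]' --squeeze 40

```text
clock: 1.7
eef_pos: [560.0, 21.2, 200.2]
eef_rot: [180.0, -0.1, 14.7]
wrist_force: [-0.1, -0.2, 0.3]
width: 1.0
grasp_force: 0.0
```

```bash
python3 - <<'E'
from h import *
np.set_printoptions(precision=1,suppress=True)
print(status.read_state()["eef_pos"],status.read_state()["eef_rot"])
t=vision.snapshot("top"); s=vision.snapshot("scene")
# control box: white rim corners, dial
h=hsv(t); g=t["image"].copy()
roi=np.zeros(h.shape[:2],bool); roi[165:265,375:480]=1
dark=(h[...,2]<45)&roi
for i,a,c,m in blobs(dark,100): 
    (x,y),r=cv2.minEnclosingCircle(np.argwhere(m)[:,::-1].astype(np.float32)); print("dark",a,c,(x,y),r,onz(t,(x,y),70))
gr=(abs(h[...,0]-65)<20)&(h[...,1]>90)&roi
for i,a,c,m in blobs(gr,5): print("green",a,c,onz(t,c,60))
# grey-top centre by larger dial: scene dark
h=hsv(s);roi=np.zeros(h.shape[:2],bool); roi[135:175,205:245]=1
for i,a,c,m in blobs((h[...,2]<60)&roi,100):
    p=np.argwhere(m)[:,::-1]; print("scene dark",a,c,p.min(0),p.max(0),onz(s,c,85))
# pointer stripe
h=hsv(t); k=(h[...,2]>85)&(h[...,1]<60)
sub=h[196:236,408:452,2]; 
for r in h[198:222,424:446,2]: print(*r)
E
```

```text
[560.   21.2 200.2] [180.   -0.1  14.7]
dark 511 [430.3 216.3] (430.7198486328125, 215.9959716796875) 13.665898323059082 [ 484.7 -334.2   70. ]
green 21 [449.2 206.8] [ 504.8 -378.4   60. ]
green 19 [414.  245.8] [ 420.8 -298.8   60. ]
scene dark 271 [225.3 155. ] [215 144] [234 164] [ 489.4 -321.8   85. ]
79 80 86 97 98 88 80 80 78 83 91 101 98 86 82 79 81 79 79 83 93 101
79 84 85 90 92 85 81 82 81 80 89 96 92 83 82 76 81 81 83 89 100 99
82 78 83 83 84 82 77 77 78 80 83 89 84 84 82 81 83 84 88 100 103 92
81 79 78 75 77 77 71 73 71 73 78 80 80 78 81 82 80 87 102 104 98 87
78 71 68 67 62 61 55 55 57 61 69 75 76 73 75 79 83 94 104 99 88 81
66 59 49 46 45 36 39 40 37 43 55 71 80 75 65 70 82 90 95 89 83 80
45 37 39 32 29 31 29 26 32 31 46 80 96 86 58 61 73 82 85 84 79 81
35 35 34 28 29 27 23 28 31 31 47 79 103 92 55 47 60 72 78 79 78 80
37 36 37 33 27 27 29 27 23 28 44 75 99 89 57 39 48 59 72 79 79 79
34 36 32 33 30 22 26 26 26 26 40 67 92 89 60 39 38 44 57 71 76 79
34 35 36 30 29 28 27 26 26 26 36 62 85 94 68 43 32 37 46 64 70 78
41 38 34 34 29 25 25 31 26 28 34 54 88 94 74 41 31 34 40 55 67 79
35 34 36 36 33 28 23 26 25 27 35 51 84 100 81 47 31 36 38 43 63 75
34 31 36 32 31 28 29 23 29 29 30 48 79 100 90 53 29 32 35 41 55 68
34 34 37 31 36 29 25 27 26 26 32 47 76 101 92 57 32 34 33 35 45 68
35 40 35 36 32 23 26 24 28 26 30 44 70 91 89 61 35 29 31 38 45 61
39 35 34 34 32 29 27 26 28 26 28 38 55 74 79 55 36 34 36 32 41 58
36 36 33 37 33 30 26 21 27 26 25 33 43 52 51 43 35 31 34 35 37 57
39 36 41 35 34 28 24 23 23 29 24 30 34 37 37 31 35 33 32 35 42 59
36 35 36 38 32 29 25 25 28 29 26 29 36 34 37 32 28 32 32 33 38 57
35 36 38 38 33 28 26 26 24 21 29 29 33 34 38 33 30 33 33 34 39 59
33 37 37 37 35 28 28 25 26 21 26 29 31 35 31 33 31 34 37 35 44 61
38 37 32 38 36 34 32 29 27 30 23 25 33 35 38 34 30 29 34 37 51 66
36 36 35 38 33 34 27 27 29 27 25 22 29 35 35 36 32 30 32 41 55 69
```

Request:
apply_moves --steps '[0,0,-4,0,0,0,0,0,0,-6,0,0,0,0,0,0,-7,0,0,0,0,0,0,-7,0,0,0,120,0,0,-7,0,0,0,255,0,0,-7,0,0,0,255,0,0,-7,0,0,0,255,0,0,-7,0,0,0,255,0,0,-7,0,0,0,255]' --squeeze 40

```text
clock: 2.92
eef_pos: [558.4, 21.3, 131.1]
eef_rot: [-179.8, -0.1, 14.7]
wrist_force: [-1.0, 5.9, 4.6]
width: 0.149
grasp_force: 39.0
```

Request:
apply_moves --steps '[-0.07,0.3,0.8,0,0,0,255,-0.15,0.6,1.7,0,0,0,255,-0.24,0.95,2.5,0,0,0,255,-0.33,1.35,3.3,0,0,0,255,-0.44,1.8,4.05,0,0,0,255,-0.56,2.3,4.8,0,0,0,255]'

```text
clock: 3.68
eef_pos: [553.0, 41.7, 178.9]
eef_rot: [179.9, 0.0, 14.6]
wrist_force: [2.0, 0.1, -2.3]
width: 0.145
grasp_force: 39.0
```

Request:
apply_moves --steps '[-0.13,0.5,0.73,0,0,0,255,-0.26,1.0,1.43,0,0,0,255,-0.4,1.6,2.1,0,0,0,255,-0.56,2.2,2.74,0,0,0,255,-0.72,2.8,3.35,0,0,0,255,-0.89,3.45,3.93,0,0,0,255,-1.06,4.1,4.47,0,0,0,255,-1.25,4.8,4.98,0,0,0,255,-1.43,5.55,5.45,0,0,0,255,-1.63,6.3,5.88,0,0,0,255,-1.63,6.3,5.88,0,0,0,255,-1.63,6.3,5.88,0,0,0,255]'

```text
clock: 5.18
eef_pos: [537.0, 103.6, 239.2]
eef_rot: [179.7, -0.1, 14.5]
wrist_force: [-0.4, -6.9, 7.4]
width: 0.144
grasp_force: 40.9
```

Request:
apply_moves --steps '[0,0,0,0,0,0,255,0,0,0,0,0,0,255,0,0,0,0,0,0,255,0,0,0,0,0,0,255,0,0,0,0,0,0,255,0,0,0,0,0,0,255,0,0,0,0,0,0,255,0,0,0,0,0,0,255]'

```text
clock: 6.18
eef_pos: [537.0, 103.5, 239.1]
eef_rot: [179.7, -0.1, 14.5]
wrist_force: [-0.2, -6.9, 7.5]
width: 0.146
grasp_force: 40.9
```

```bash
python3 - <<'E'
from h import *
t=vision.snapshot("top"); s=vision.snapshot("scene")
for nm,S in(("top",t),("scene",s)):
    for i,a,c,m in blobs(blue(S)): print(nm,"blue",a,c)
c=np.zeros((520,780,3),np.uint8)
c[:,:390]=cv2.convertScaleAbs(cv2.resize(t["image"][140:270,120:250],(390,390)),alpha=1.8) if 0 else cv2.copyMakeBorder(cv2.convertScaleAbs(cv2.resize(t["image"][140:270,110:305],(390,260)),alpha=1.8),0,260,0,0,cv2.BORDER_CONSTANT)
c[:,390:]=cv2.copyMakeBorder(cv2.resize(s["image"][180:375,250:445],(390,390)),0,130,0,0,cv2.BORDER_CONSTANT)
cv2.imwrite("pics/tilt.png",c)
E
```

```text
top blue 1614 [ 23.83581165 104.58302354]
top blue 30 [182.96666667 218.73333333]
scene blue 10278 [33.85814361 74.17464487]
scene blue 61 [253.95081967  13.36065574]
scene blue 113 [249.05309735  46.95575221]
scene blue 24 [245.375  65.   ]
scene blue 36 [316.97222222 283.16666667]
scene blue 300 [364.39666667 305.17      ]
scene blue 125 [392.416 296.784]
```

View pics/tilt.png

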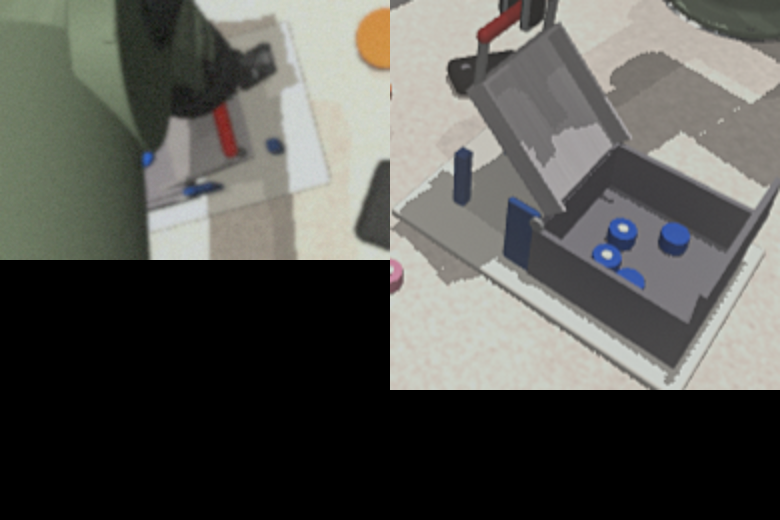

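All four caps lie in the hopper, at crop pixels (622,233), (675,238), (606,256) and (630,278). The tray is empty, so I'll lower it.

Request:
apply_moves --steps '[0.2,-0.75,-0.43,0,0,0,255,0.38,-1.5,-0.9,0,0,0,255,0.57,-2.2,-1.41,0,0,0,255,0.74,-2.85,-1.95,0,0,0,255,0.91,-3.5,-2.53,0,0,0,255,1.07,-4.1,-3.14,0,0,0,255,1.23,-4.7,-3.78,0,0,0,255,1.37,-5.3,-4.45,0,0,0,255,1.5,-5.8,-5.15,0,0,0,255,1.63,-6.3,-5.88,0,0,0,255]'

```text
clock: 7.52
eef_pos: [553.0, 42.3, 177.6]
eef_rot: [-179.9, -0.0, 14.6]
wrist_force: [0.6, -1.7, 1.1]
width: 0.146
grasp_force: 43.1
```

Request:
apply_moves --steps '[0.12,-0.5,-0.75,0,0,0,255,0.23,-0.95,-1.5,0,0,0,255,0.32,-1.35,-2.3,0,0,0,255,0.41,-1.65,-3.1,0,0,0,255,0.45,-1.8,-3.5,0,0,0,255,0.49,-1.9,-4.0,0,0,0,255,0.52,-2.0,-4.4,0,0,0,255,0.56,-2.1,-4.8,0,0,0,255,0.56,-2.1,-4.85,0,0,0,255,0.56,-2.1,-4.85,0,0,0,255]'

```text
clock: 8.78
eef_pos: [558.4, 21.3, 131.9]
eef_rot: [180.0, -0.1, 14.6]
wrist_force: [-4.5, 2.4, 15.4]
width: 0.147
grasp_force: 43.2
```

Request:
apply_moves --steps '[0,0,0.05,0,0,0,120,0,0,0.05,0,0,0,60,0,0,0.05,0,0,0,0,0,0,0.05,0,0,0,0,0,0,0.05,0,0,0,0,0,0,3,0,0,0,0,0,0,7,0,0,0,0,0,0,11,0,0,0,0,0,0,11,0,0,0,0]'

```text
clock: 9.9
eef_pos: [560.6, 21.0, 243.2]
eef_rot: [179.9, -0.3, 14.6]
wrist_force: [-0.6, 0.4, 0.3]
width: 0.998
grasp_force: 0.0
```

```bash
python3 - <<'E'
from h import *
np.set_printoptions(precision=1,suppress=True)
t=vision.snapshot("top"); s=vision.snapshot("scene")
for nm,S in(("scene",s),("top",t)):
    for i,a,c,m in blobs(red(S),100): print(nm,a,c,onz(S,c,135))
# dial: triangulate pointer stripe / dark; refine box from grey-top quad
h=hsv(t); roi=np.zeros(h.shape[:2],bool); roi[165:270,380:480]=1
# box lights/marks on top plane z=60 (bright small blobs)
import scipy.ndimage as nd
v=cv2.GaussianBlur(h[...,2].astype(np.uint8),(0,0),0.8).astype(float)
bg=nd.median_filter(v,15); m=(v-bg>10)&(np.hypot(*(np.indices(v.shape)-np.array([216,431])[:,None,None]))<28)
for i,a,c,mm in blobs(m,4): print("mark",a,c,onz(t,c,60))
# stripe line fit at z=106
P=[]
for y in range(204,213):
    x=np.arange(433,441); w=np.clip(h[y,433:441,2]-45,0,None); P.append(onz(t,((x*w).sum()/w.sum(),y),106)[:2])
P=np.array(P); print(P[0],P[-1]); d=P[0]-P[-1]; print("stripe ang",np.degrees(np.arctan2(d[1],d[0])))
cv2.imwrite("pics/dial_s.png",cv2.resize(s["image"][120:200,170:270],None,fx=7,fy=7,interpolation=cv2.INTER_CUBIC)[:,:])
E
```

```text
mark 16 [427.2 194.8] [ 532. -332.   60.]
mark 18 [435.8 196. ] [ 529.1 -350.5   60. ]
mark 14 [443.6 200.3] [ 519.3 -366.9   60. ]
mark 42 [436.6 210.2] [ 497.8 -350.9   60. ]
mark 5 [449.6 206.6] [ 505.2 -379.3   60. ]
mark 16 [451.5 215.5] [ 485.7 -382.4   60. ]
mark 23 [450.  223.9] [ 467.4 -378.5   60. ]
mark 8 [426.  242.6] [ 427.3 -325.    60. ]
[ 507.5 -336. ] [ 490.8 -335.7]
stripe ang -0.9095189332906545
```

View pics/dial_s.png

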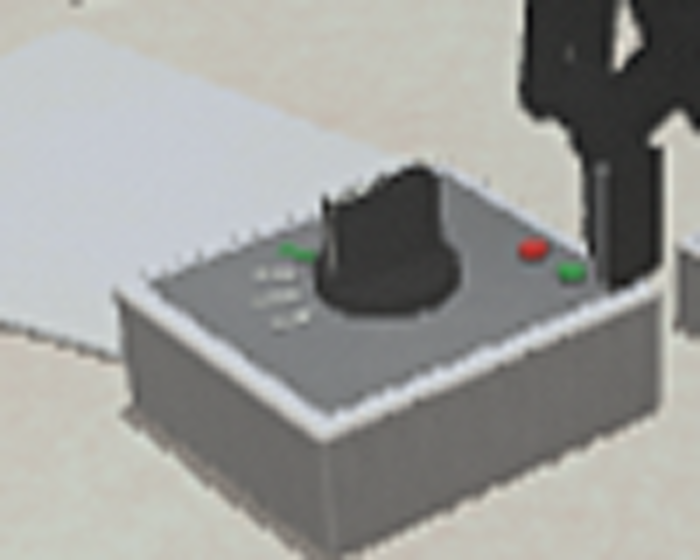

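Marks and stripe are visible. I'll fit the dial centre and phase from the marks.

```bash
python3 - <<'E'
from h import *
from scipy.optimize import least_squares
np.set_printoptions(precision=2,suppress=True)
M=np.array([[532,-332],[529.1,-350.5],[519.3,-366.9],[505,-378.8],[485.7,-382.4],[467.4,-378.5]])
k=np.arange(6)*np.radians(24)
f=lambda p:(np.c_[p[0]+p[2]*np.cos(p[3]-k),p[1]+p[2]*np.sin(p[3]-k)]-M).ravel()
r=least_squares(f,[485,-335,45,0]); print(r.x[:3],np.degrees(r.x[3]),r.fun)
t=vision.snapshot("top"); s=vision.snapshot("scene")
h=hsv(t)
# flange dark edges: row/col profile of dark width in top at z=70 -> bottom/left edges
v=h[...,2]
for y in (214,216,218,220,222): x=np.where(v[y,412:448]<52)[0]+412; print(y,x.min(),x.max(),onz(t,(x.min()-.5,y),70)[:2],onz(t,(x.max()+.5,y),70)[:2])
for x in (420,424,428): y=np.where(v[200:235,x]<52)[0]+200; print(x,y.min(),y.max(),onz(t,(x,y.min()-.5),70)[:2],onz(t,(x,y.max()+.5),70)[:2])
# grey top quad via brightness: rim outer contour in top
rim=((v>95)&(h[...,1]<60)); sub=v[215,380:480]; print(sub); print(v[165:270,410])
h2=hsv(s)[...,2]
sub=h2[140:168,212:240]
print(sub)
print([ (c,a) for i,a,c,m in blobs(red(s),20)],[ (c,a) for i,a,c,m in blobs(red(t),20)])
E
```

```text
[ 485.91 -336.61   45.78] 5.986980693640255 [-0.56  0.16  0.34 -0.27  0.62 -0.35 -0.48  0.37  0.2   0.01 -0.12  0.07]
214 417 444 [ 489.52 -303.98] [ 488.58 -363.82]
216 417 444 [ 485.18 -303.8 ] [ 484.25 -363.62]
218 418 444 [ 480.8  -305.77] [ 479.92 -363.42]
220 418 444 [ 476.47 -305.59] [ 475.59 -363.22]
222 419 443 [ 472.1  -307.55] [ 471.3 -360.9]
420 208 224 [ 503.54 -312.06] [ 466.64 -310.54]
424 204 227 [ 512.11 -320.99] [ 460.03 -318.81]
428 203 228 [ 514.15 -329.66] [ 457.75 -327.25]
[116 115 117 116 116 118 119 112  96  69  52  48  48  50  61  87 107 115
 115 104  90  85  85  84  84  83  83  83  83  81  83  81  83  83  81  79
  71  48  34  36  36  37  35  36  37  37  37  35  33  31  27  22  24  29
  28  32  44  54  51  39  32  32  36  34  40  59  76  81  90  98 102 101
 102 101 102  98  91  83  79  79  90 108 116 116 118 118 117 118 117 118
 117 117 117 118 118 118 119 118 117 120]
[117 117 114 115 117 116 115 116 117 117 116 115 119 111 103  97 108 115
 111 100  86  80  81  81  80  80  80  80  79  84  83  83  80  81  80  81
  80  83  82  83  83  81  81  83  80  83  83  8
[... 3009 characters left out ...]
 66 105 138 133 130 128 128 128]
 [152 169 144 133 133 109  94  66  57  56  53  53  54  52  52  53  56  69
  101  99 112 136 131 131 130 130 128 131]
 [170 185 133 128 131 137 133 109 102 102 100  99 100  98 101 100 103 113
  141 137 134 132 130 131 131 131 130 129]
 [132 122 129 130 132 131 134 135 136 137 137 138 139 137 139 137 136 134
  134 130 132 130 129 132 131 131 129 131]
 [129 129 131 131 131 131 131 130 131 130 131 131 132 132 132 132 132 131
  131 128 130 130 130 130 130 130 129 130]]
[(array([264.71, 218.45]), np.int32(31))] [(array([59.93, 67.05]), np.int32(42)), (array([25.8 , 76.36]), np.int32(45)), (array([65.75, 92.02]), np.int32(44)), (array([ 31.4, 101.6]), np.int32(47))]
```

The dial centre is about (486, -336), with the grip bar at yaw 6°. Because of the joint 6 range, I'll grip at yaw 186° and finish at 114°. I'll travel and turn in two calls.

Request:
apply_moves --steps '[0,-3,0,0,0,0.15,0,-1,-6,0,0,0,0.3,0,-1,-9,0,0,0,0.45,0,-2,-12,0,0,0,0.6,0,-3,-15,0,0,0,0.75,0,-4,-18,0,0,0,0.9,0,-4,-21,0,0,0,1.05,0,-5,-24,0,0,0,1.2,0,-6,-27,0,0,0,1.35,0,-6,-30,0,0,0,1.5,0,-7,-33,0,0,0,1.65,0,-7.3,-35.7,0,0,0,1.8,0]'

```text
clock: 11.6
eef_pos: [484.3, -336.3, 238.1]
eef_rot: [-179.9, -0.2, 118.0]
wrist_force: [0.1, -0.6, 0.3]
width: 0.996
grasp_force: 0.0
```

```bash
python3 - <<'E'
from h import *
np.set_printoptions(precision=1,suppress=True)
q=status.read_state(); print(q["qpos"],q["eef_pos"],q["eef_rot"])
t=vision.snapshot("top"); s=vision.snapshot("scene")
for nm,S in(("scene",s),("top",t)):
    for i,a,c,m in blobs(red(S),100): print(nm,a,c,onz(S,c,135))
E
```

```text
[-41.9  23.3  -5.3  61.6  -0.   20.1] [ 484.3 -336.3  238.1] [-179.9   -0.2  118. ]
scene 229 [276.7 211.6] [559.   19.2 135. ]
top 270 [265.5 181.2] [557.9  19.7 135. ]
```

Request:
apply_moves --steps '[0,0,0,0,0,0.17,0,0,0,0,0,0,0.34,0,0,0,0,0,0,0.51,0,0,0,0,0,0,0.68,0,0,0,-2,0,0,0.85,0,0,0,-4,0,0,1.02,0,0,0,-7,0,0,1.19,0,0,0,-10,0,0,1.19,0,0,0,-10,0,0,1.19,0,0,0,-10,0,0,1.19,0]'

```text
clock: 12.95
eef_pos: [485.7, -335.5, 140.3]
eef_rot: [180.0, 0.0, -174.1]
wrist_force: [0.1, 0.7, 0.0]
width: 0.998
grasp_force: 0.0
```

Request:
apply_moves --steps '[0,0,-3,0,0,0,0,0,0,-5,0,0,0,0,0,0,-5,0,0,0,0,0,0,-5,0,0,0,120,0,0,-5,0,0,0,200,0,0,-5,0,0,0,255,0,0,-5,0,0,0,255,0,0,-5,0,0,0,255,0,0,-5,0,0,0,255]' --squeeze 60

```text
clock: 14.08
eef_pos: [485.6, -334.8, 90.4]
eef_rot: [179.9, 0.0, -174.0]
wrist_force: [-0.5, 3.5, 5.2]
width: 0.153
grasp_force: 59.3
```

Request:
apply_moves --steps '[0,0.05,0,0,0,-0.1,255,0,0.05,0,0,0,-0.2,255,0,0.05,0,0,0,-0.3,255,0,0.05,0,0,0,-0.4,255,0,0.05,0,0,0,-0.5,255,0,0.05,0,0,0,-0.6,255,0,0.05,0,0,0,-0.7,255,0,0.05,0,0,0,-0.8,255,0,0.05,0,0,0,-0.9,255,0,0.05,0,0,0,-1.0,255,0,0.05,0,0,0,-1.1,255,0,0.05,0,0,0,-1.2,255]'

```text
clock: 15.58
eef_pos: [485.2, -335.4, 90.4]
eef_rot: [-180.0, 0.0, 117.0]
wrist_force: [-1.4, 0.7, 4.0]
width: 0.154
grasp_force: 59.0
```

Request:
apply_moves --steps '[0,0,0,0,0,-0.05,255,0,0,0,0,0,-0.05,255,0,0,0,0,0,-0.05,255]'

```text
clock: 15.95
eef_pos: [485.2, -335.4, 90.4]
eef_rot: [-180.0, 0.0, 114.3]
wrist_force: [-2.1, 0.5, 5.6]
width: 0.154
grasp_force: 59.2
```

```bash
python3 - <<'E'
from h import *
np.set_printoptions(precision=3,suppress=True)
q=status.read_state(); print(q["qpos"],q["eef_rot"],q["torque"],q["wrist_force"])
t=vision.snapshot("top"); s=vision.snapshot("scene")
c=np.hstack([cv2.convertScaleAbs(cv2.resize(t["image"][180:250,395:465],(390,390),interpolation=cv2.INTER_CUBIC),alpha=1.8),cv2.resize(s["image"][130:190,195:255],(390,390),interpolation=cv2.INTER_CUBIC)])
cv2.imwrite("pics/turned.png",c)
E
```

```text
[-41.804  30.938 -16.426  42.635  -0.048  23.857] [-179.957    0.02   114.34 ] [0.135 0.582 0.052] [-2.127  0.528  5.564]
```

View pics/turned.png

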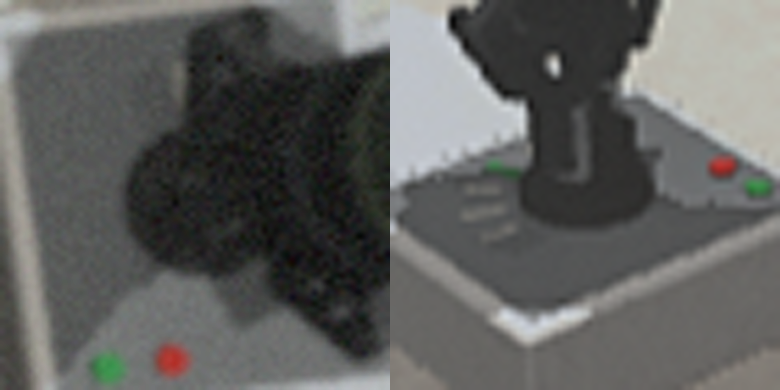

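The scene crop shows the fingers flush on the dial bar. The tool has turned 71.7° from the grip angle, against 72° for the third click. I'll add a slight nudge, settle and hand in.

Request:
apply_moves --steps '[0,0,0,0,0,-0.015,255,0,0,0,0,0,-0.015,255,0,0,0,0,0,-0.015,255,0,0,0,0,0,-0.015,255]'

```text
clock: 16.55
eef_pos: [485.1, -335.4, 90.5]
eef_rot: [-180.0, 0.0, 113.5]
wrist_force: [-1.2, -0.2, 5.9]
width: 0.151
grasp_force: 59.3
```

```bash
python3 - <<'E'
from h import *
t=vision.snapshot("top"); s=vision.snapshot("scene")
for nm,S in(("scene",s),("top",t)):
    for i,a,c,m in blobs(red(S),100): print(nm,a,c,onz(S,c,135))
    for i,a,c,m in blobs(blue(S)): print(nm,a,c)
q=status.read_state(); print(q["eef_rot"],q["torque"],q["grasp_force"],q["width"])
print(bot.hand_in())
E
```

```text
scene 229 [276.69868996 211.5720524 ] [559.01541996  19.17029655 135.        ]
scene 10284 [33.85385064 74.19068456]
scene 56 [253.89285714  13.5       ]
scene 114 [249.09649123  46.93859649]
scene 112 [248.57142857  67.10714286]
scene 17 [244.94117647  84.76470588]
scene 33 [316.72727273 282.90909091]
scene 99 [365.81818182 294.51515152]
scene 123 [392.48780488 296.82113821]
scene 107 [358.37383178 307.29906542]
scene 70 [370.6        317.82857143]
top 267 [265.59550562 181.5917603 ] [557.1084344   19.56090497 135.        ]
top 3306 [46.51754386 99.80671506]
top 175 [166.62857143 201.57142857]
top 69 [180.14492754 217.53623188]
top 101 [165.63366337 233.98019802]
top 17 [208.47058824 234.05882353]
[-1.79953741e+02  1.96392041e-02  1.13477988e+02] [0.12004608 0.57837481 0.1251511 ] 59.27143156528473 0.15420466156175894
the job is handed in; nothing more can be done
None
```

I handed the job in: all four caps are in the hopper, the tray is back down level, and the gripper is still holding the dial at the third click (tool turned about 72.5°, nominal 72°; the fingers hid the pointer, so I couldn't see it on the green mark).

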